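# Put the tray of tea lights away in the drawer

### The job

Put the tea lights away: pull the organiser's drawer well out, then take the small tray by its handle from under the rack, carry it level and gently so that all four loose tea lights stay in it, and set it down flat in the drawer with its handle towards the front. Then push the drawer fully home without slamming it, and leave the other things where they are.

Things in the scene. Friction and masses are not known exactly. Their poses are not given: they have to be found in the camera images.
- organiser_front (a point): wooden countertop organiser: a fixed box 215 deep (its x) x 200 wide x 165 mm high, open at the front, with one pull-out drawer at the bottom. This point: middle of the lower front edge, on the worktop; its -x axis points out of the front, the way the drawer pulls out; z up. Sides 8 mm, top 10 mm thick; the top's underside is 155 mm up.
- drawer (a joint): how far the drawer is pulled out, m: 0 = fully home, 0.18 = at its stop. It slides with about 1.2 N of friction and stays where it is left.
- drawer_knob (a point): centre of the drawer's round dark steel knob, 26 mm in diameter, 16 mm long, its axis along the organiser's x; it stands 25 mm in front of the drawer's front, 37 mm in front of the box's front face when the drawer is home, 45 mm above the worktop. The box above leaves no room for a vertical tool: lean it back to the robot. Axes as the organiser's.
- drawer_floor (a point): centre of the drawer's inner floor, 26 mm above the worktop; moves with the drawer. The floor is 190 mm long (its x, from the front panel to the back) and 164 mm wide; side and back walls rise 24 mm above it, the front panel (12 mm thick) 36 mm. Axes as the organiser's. With the drawer out 180 mm, the 180 mm behind the front panel lie clear of the box.
- rack: low fixed spice rack: one board 150 deep (x) x 280 mm wide x 15 mm thick on corner posts, its underside 150 mm and its top 165 mm above the worktop. Origin: on the worktop under the middle of the board; its -x side is the open front.
- tray: shallow aluminium tray under the rack, holding four loose tea lights: 100 (x) x 100 (y) mm, 14 mm high, walls and floor 3 mm, about 0.17 kg loaded. An upright on its -x wall carries a dark wooden handle along x, 12 mm wide, 16 mm high, from x = -50 to -92 mm, centred 62 mm above the underside. Origin: centre of its underside; z up.
- tray_grip (a point): middle of the handle's free part, at (-75, 0, 62) mm in the tray's frame, just in front of the rack's front edge; the rack's board leaves no room for a vertical tool, so the tool must lean back towards the robot. Axes as the tray's.
- tray_in (a point): centre of the tray's inner floor, 3 mm above its underside.
- light_0: loose tea light (candle in a round metal cup), 38 mm across, 17 mm high, lying in the tray; origin: centre of its underside.
- light_1: loose tea light (candle in a round metal cup), 38 mm across, 17 mm high, lying in the tray; origin: centre of its underside.
- light_2: loose tea light (candle in a round metal cup), 38 mm across, 17 mm high, lying in the tray; origin: centre of its underside.
- light_3: loose tea light (candle in a round metal cup), 38 mm across, 17 mm high, lying in the tray; origin: centre of its underside.
- spice_0: spice jar with green cap, 46 mm across, 106 mm high, standing on top of the rack; bystander. Origin: centre of its underside.
- spice_1: spice jar with green cap, 46 mm across, 106 mm high, standing on top of the rack; bystander. Origin: centre of its underside.
- spice_2: spice jar with green cap, 46 mm across, 106 mm high, standing on top of the rack; bystander. Origin: centre of its underside.
- garlic: garlic bulb, 53 mm, under the rack beside the tray (at its left); bystander. Origin: underside.
- matchbox: matchbox, 53 x 37 x 16 mm, on top of the organiser; bystander. Origin: underside.
- mug: small white mug, 62 x 88 x 50 mm, between rack and organiser; bystander. Origin: underside.
- spoon: teaspoon, 130 x 26 x 11 mm, lying on the worktop in front; bystander. Origin: underside.

How it is judged:
On the way, in this order (a step that is already met when the one before it is completed fails the run):
1. the drawer is pulled out at least 130 mm (value of joint drawer above 0.13 m), for 0.2 s.
2. the tray is lifted clear of the worktop with all four tea lights in it (height (world z) of tray above 0.04 m and horizontal distance between each of light_0, light_1, light_2, light_3 and tray_in below 0.06 m and z of light_0 in the frame of tray between -0.005 and 0.03 m and z of light_1 in the frame of tray between -0.005 and 0.03 m and z of light_2 in the frame of tray between -0.005 and 0.03 m and z of light_3 in the frame of tray between -0.005 and 0.03 m), for 0.2 s.
3. the tray lies flat in the open drawer, released, with all four tea lights in it (z of tray in the frame of drawer_floor between -0.008 and 0.008 m and x of tray in the frame of drawer_floor between -0.02 and 0.065 m and y of tray in the frame of drawer_floor between -0.05 and 0.05 m and angle between tray's own z axis and vertical below 0.08 rad and x of tray_grip in the frame of drawer_floor below -0.02 m and horizontal distance between each of light_0, light_1, light_2, light_3 and tray_in below 0.06 m and z of light_0 in the frame of tray between -0.005 and 0.03 m and z of light_1 in the frame of tray between -0.005 and 0.03 m and z of light_2 in the frame of tray between -0.005 and 0.03 m and z of light_3 in the frame of tray between -0.005 and 0.03 m and value of joint drawer above 0.08 m and contact force between the fingers and tray below 0.1 N), for 0.2 s.
At the end, for the whole second after the job is handed in: The drawer is home (less than 10 mm out); the tray lies at rest flat on its floor, handle to the front (within 20 degrees of the drawer's direction), released, with all four tea lights inside the tray (value of joint drawer below 0.01 m and z of tray in the frame of drawer_floor between -0.008 and 0.008 m and x of tray in the frame of drawer_floor between -0.02 and 0.065 m and y of tray in the frame of drawer_floor between -0.05 and 0.05 m and angle between tray's own z axis and vertical below 0.08 rad and x of tray_grip in the frame of drawer_floor below -0.02 m and horizontal distance between each of light_0, light_1, light_2, light_3 and tray_in below 0.06 m and z of light_0 in the frame of tray between -0.005 and 0.03 m and z of light_1 in the frame of tray between -0.005 and 0.03 m and z of light_2 in the frame of tray between -0.005 and 0.03 m and z of light_3 in the frame of tray between -0.005 and 0.03 m and linear speed of tray below 0.02 m/s and angle between the x axis of tray and the x axis of organiser_front, either way round below 0.35 rad and contact force between the fingers and tray below 0.1 N); the robot touches nothing.
It fails at once if the tray is tipped more than 20 degrees (angle between tray's own z axis and vertical above 0.35 rad).
It fails at once if a tea light leaves the tray (distance between any of light_0, light_1, light_2, light_3 and tray_in above 0.075 m).
It fails at once if the tray is thrown or dropped (faster than 0.8 m/s) (linear speed of tray above 0.8 m/s).
It fails at once if the drawer is slammed shut (faster than 0.5 m/s) (velocity of joint drawer below -0.5 m/s).
It fails at once if a bystander (spice jars, garlic, matchbox, mug, teaspoon) is moved more than 30 mm (distance of any of spice_0, spice_1, spice_2, garlic, matchbox, mug, spoon from where it was at the start of the episode above 0.03 m).
It also fails if it takes over 69 s, if anything falls off the work surface, if the arm or the gripper's body presses on something with over 40 N, if the wrist force passes 120 N, or if a joint passes its speed limit or range.

### The arm

A 7-joint arm with a two-finger parallel gripper is mounted at the origin on a cart in front of the work surface, level with it; the furniture and walls round the work are solid. World frame = base frame: x ahead of the robot, y to its left, z up, the work surface at z = 0. Lengths are in m, angles in rad, forces in N, time in s.
With the tool pointing down it reaches from about 0.375 to 0.925 m from the base axis. Payload 3.1 kg.
Tool frame: the origin (TCP) lies on the centre line of the jaws, within the pads' length; the fingertips stand 22 mm ahead of it and the grasp point (between the pads) lies 3 mm ahead of it (nose_length is the distance from the TCP to the fingertips, in m); z points along the fingers, y is the line along which they close (so a half turn about z gives the same grasp; the last joint's range is limited). The gripper opens to 85 mm and grips with 20 to 120 N. Pads are 22 mm wide; open, the fingers measure 114 mm over their backs; the gripper's body (76 mm by 85 mm) begins 54 mm behind the grasp point. The pads swing forward as they close: fully open they stand 13 mm farther back than shut.
Start: joints at [1.053, 0.383, 0.044, 1.598, -0.018, 1.161, -0.05], TCP at [0.265, -0.594, 0.253] pointing down, gripper open.
Joint ranges: [-2.61, 2.61], [-0.41, 2.15], [-1.48, 1.57], [0, 2.5], [-1.57, 4.71], [0.05, 1.97], [-2.85, 2.85]. Speed limits (rad/s): [2.79, 2.79, 3.14, 3.14, 3.14, 3.14, 3.14].

### API

Orientations are given as [roll, pitch, yaw] about the fixed x, y, z axes, in that order (R = Rz(yaw) Ry(pitch) Rx(roll)).
In Python, from station import * gives the robot as it stands. The module is installed in compiled form; this text tells all that it offers.
- The arm moves only by the shell command python3 -m creep 'ROWS'. ROWS is JSON, a list of rows, each a list of 7 numbers: the shift along the world's x, y, z each as a share of 10 cm, from -1 to 1, then the turn, a rotation vector about the world's x, y, z each as a share of 180 degrees, from -1 to 1, then the opening, from 0 (shut) to 1 (fully open). In form: [[tx, ty, tz, ax, ay, az, grip], ...]. A call has 1 to 8 rows; each row shifts and turns the commanded pose from where the row before left it; what a row does not reach is not made up. A row lasts 1/10 s, in which the tool goes at most 50 mm and 8.59 degrees, less where a joint would pass 70% of its speed; a pose out of reach is approached as far as the arm can. A call with a number of a shift or a turn outside -1 to 1 is refused whole. A call with a gripper value outside its range is refused whole. The fingers move at their own pace and stop on an object; the grip force is fixed at half the most. Time passes only in rows, so rows that do not move let the fingers close. It gives the time, the measured TCP pose, the force, the opening and the grip force at its end, in the units of the state.
- state(): the state, without advancing time (a new reading comes with each control period).
- get_image(name): name is "scene" or "top" or "wrist"; returns the picture (420x560x3 uint8, red, green, blue); there is no depth.
- camera_info(name): a dict with "vfov" (degrees; the focal length in pixels is half the picture's height over the tangent of half this angle, whatever the lens; pixels are square), "cx", "cy" (the principal point, pixels), "dist_coeffs" ([k1, k2, p1, p2, k3] as OpenCV has them; the pictures are not rectified), "rvec" (rotation vector, rad) and "tvec" (3), from world to camera coordinates, as OpenCV has them. Camera axes: x right, y down, z forward; pixel columns grow to the right and rows downward; lengths in m; the calibration is good to about 2 mm. A picture is of the moment at which its call begins: read the wrist's pose just before it. camera_info takes no time and is no camera call; for the wrist camera it gives the pose at the moment of the call.
- close_job(): hands the job in; it is judged then, once.
The state is a dict: "time": time; "joints": joint angles; "qvel": joint speeds; "joint_efforts": joint torques, N m; "tool_pos": TCP position; "tool_rot": TCP orientation; "ft_force": force on the tool from outside, world axes, zero at the start; "moment": the same for the moment, N m; "finger_gap": opening from 0.0 (shut) to 1.0 (fully open); "gripper_force": force on a finger pad.
Only numpy, scipy, OpenCV 4.12 (cv2) and the standard library are available. Lean on these libraries where they do the work, as an engineer would, in place of code of your own. Each camera call takes 0.05 s, during which the arm holds its last target. There are 200 camera calls.

## Working session

There is one attempt and no reset: what is moved stays moved. The work goes in short steps, Python scripts to look and compute and a shell command to move; the robot and the scene stay as the last step left them, time stands still between calls to the robot, and variables do not carry over. Pictures are saved under pics/ and viewed, at most 10 in all, crops included, and the job is handed in when it is done.

```bash
mkdir -p pics
cat > h.py <<'E'
from station import *
import numpy as np, cv2
def cam(n):
    c=camera_info(n); f=210/np.tan(np.radians(c["vfov"])/2)
    K=np.array([[f,0,c["cx"]],[0,f,c["cy"]],[0,0,1.]])
    return K,np.array(c["dist_coeffs"],float),np.array(c["rvec"],float),np.array(c["tvec"],float)
def ray(n,uv,c=None):
    K,d,r,t=c or cam(n); R=cv2.Rodrigues(r)[0]
    p=cv2.undistortPoints(np.array([[uv]],float),K,d)[0,0]
    return -R.T@t, R.T@np.array([p[0],p[1],1])
def onz(n,uv,z,c=None):
    o,d=ray(n,uv,c); return o+d*(z-o[2])/d[2]
def proj(n,P,c=None):
    K,d,r,t=c or cam(n); return cv2.projectPoints(np.array(P,float).reshape(-1,3),r,t,K,d)[0][:,0]
def tri(n1,a,n2,b):
    o1,d1=ray(n1,a);o2,d2=ray(n2,b)
    s=np.linalg.lstsq(np.c_[d1,-d2],o2-o1,rcond=None)[0]
    p,q=o1+s[0]*d1,o2+s[1]*d2; return (p+q)/2,np.linalg.norm(p-q)
def save(n,f):
    im=get_image(n); cv2.imwrite(f,im[:,:,::-1]); return im
E
python3 - <<'E'
from h import *
save("scene","pics/s0.png");save("top","pics/t0.png")
s=state();print(s["time"],s["tool_pos"],s["tool_rot"],s["finger_gap"])
for n in("scene","top"):
    c=camera_info(n);print(c, ray(n,(280,210)))
E
```

```text
0.1 [ 0.26459677 -0.59283712  0.25199998] [-3.13918408e+00  1.25120617e-04  4.19867972e-01] 1.001945074782815
{'vfov': 44.040234977667495, 'cx': 280.2205432491634, 'cy': 210.32892527850746, 'dist_coeffs': array([-0.16565469,  0.        ,  0.        ,  0.        ,  0.        ]), 'rvec': array([ 1.87754482, -1.06205825,  0.57726934]), 'tvec': array([-0.24743737,  0.3930734 ,  0.9028479 ])} (array([-0.35150164, -0.53153756,  0.79043071]), array([ 0.7261504 ,  0.465049  , -0.50639472]))
{'vfov': 43.563626564527404, 'cx': 276.84891391519363, 'cy': 219.1636730224996, 'dist_coeffs': array([-0.00567113,  0.        ,  0.        ,  0.        ,  0.        ]), 'rvec': array([ 1.94226797, -1.70700709,  0.57293617]), 'tvec': array([0.00801875, 0.53142533, 1.00697113])} (array([-0.19070223, -0.02463189,  1.12227179]), array([ 0.6179706 ,  0.08068345, -0.78226756]))
```

View pics/s0.png

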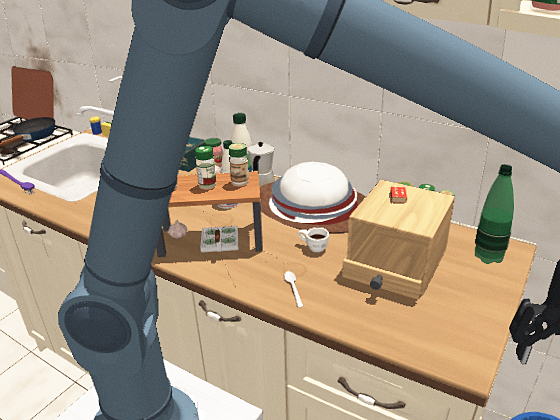

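View pics/t0.png

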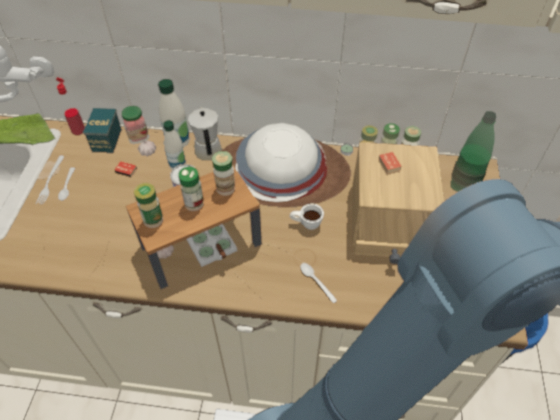

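The scene picture shows the knob at about (376,282) and the tray at (219,239). The top picture shows the knob at (397,258) and the handle at about (221,250). Next I enlarge both areas and triangulate.

Run:
```python
from h import *
s=cv2.imread("pics/s0.png");t=cv2.imread("pics/t0.png")
def cr(im,x,y,w=100,h=75): return cv2.resize(im[y:y+h,x:x+w],(400,300),interpolation=cv2.INTER_CUBIC)
cv2.imwrite("pics/c0.png",np.vstack([np.hstack([cr(s,170,195),cr(s,335,235)]),np.hstack([cr(t,165,205),cr(t,345,200)])]))
print("knob",tri("scene",(376,282),"top",(397,258)), onz("scene",(376,282),.045))
print("tray",onz("scene",(219,239),.01),onz("top",(210,243),.01))
```

```text
knob (array([ 0.54164901, -0.21420905,  0.0519872 ]), np.float64(0.002058900666632874)) [ 0.54876174 -0.21087457  0.045     ]
tray [0.55271129 0.24798156 0.01      ] [0.55724145 0.25559422 0.01      ]
```

View pics/c0.png

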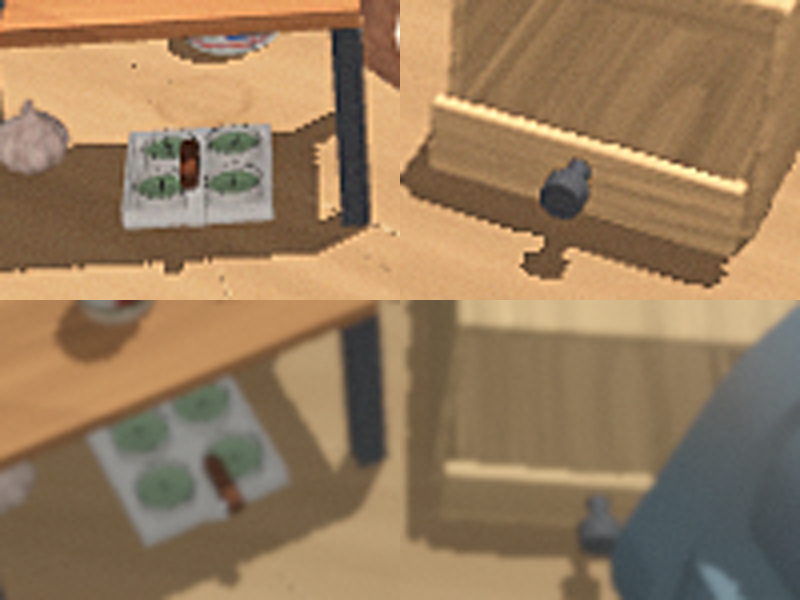

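The crops show the knob disc at scene (376,283) and top (394.5,257.5). The drawer front's top edge runs from scene (344,259.5) to (421,282). The handle runs from scene (217.5,231) to (217.5,242), and the tray's four corners can be seen in both views.

Run:
```python
from h import *
np.set_printoptions(precision=4,suppress=True)
print("knob",tri("scene",(376,283),"top",(395,258)))
L=onz("scene",(343.7,259.5),.062);R=onz("scene",(421.5,281.8),.062);print("drawer edge",L,R,np.linalg.norm(L-R),onz("top",(356.5,241.7),.062), np.degrees(np.arctan2(*(L-R)[:2])))
for n,c in (("scene",[(200.7,251.5),(238,249.2),(202.5,227),(237.5,226.2)]),("top",[(202,266.2),(237,248),(187.5,238.7),(223.7,224.2)])):
    P=np.array([onz(n,p,.0 if i<2 and n=="scene" else .014 if n=="scene" or i>1 else 0) for i,p in enumerate(c)]);print(n,P.tolist(),P.mean(0),[np.linalg.norm(P[i]-P[j]) for i,j in((0,1),(2,3),(0,2),(1,3))], [np.degrees(np.arctan2(*(P[i]-P[j])[:2])) for i,j in((0,1),(2,3))])
print("handle",[onz("scene",p,.066) for p in((217.5,230.7),(217.5,242))],[onz("top",p,.066) for p in((217.5,244.5),(224,257))])
print("rack front edge",onz("scene",(170,203),.15),onz("scene",(259,200),.15),onz("top",(144,242),.165),onz("top",(260,203),.165))
print("boxtop front",onz("scene",(350,222),.165),onz("scene",(438,247),.165),onz("top",(358,233),.165))
print("mug,spoon,garlic",onz("scene",(317,240),.04),onz("top",(312,217),.04),onz("scene",(288,273),0),onz("top",(305,267),0),onz("top",(334,299),0),onz("scene",(178,235),.01))
```

```text
knob (array([ 0.5481, -0.2115,  0.043 ]), np.float64(0.0003844194629305059))
drawer edge [ 0.5701 -0.1174  0.062 ] [ 0.5789 -0.3079  0.062 ] 0.19072578464295897 [ 0.5716 -0.1147  0.062 ] -2.6526221186766
scene [[0.49130170364554226, 0.26374259691710944, 0.0], [0.550494904673383, 0.18314595199527461, 0.0], [0.5734379033759077, 0.3224568916595807, 0.014000000000000012], [0.6263439330924545, 0.23838872876434036, 0.014000000000000012]] [0.5604 0.2519 0.007 ] [np.float64(0.09999827108794777), np.float64(0.09933027732241964), np.float64(0.10192999417861395), np.float64(0.09487275424100401)] [np.float64(-36.294957233578444), np.float64(-32.183151761292024)]
top [[0.49137596209416634, 0.26335428766155794, 0.0], [0.557309445896275, 0.1854874718020964, 0.0], [0.5605178766245335, 0.31528936307443495, 0.014000000000000012], [0.6185660966124741, 0.23119658159763057, 0.014000000000000012]] [0.5569 0.2488 0.007 ] [np.float64(0.10203168771697452), np.float64(0.10218214981235188), np.float64(0.0876005502440813), np.float64(0.07770263814869233)] [np.float64(-40.25615386724317), np.float64(-34.61684466952419)]
handle [array([0.517 , 0.2194, 0.066 ]), array([0.475, 0.187, 0.066])] [array([0.5175, 0.2223, 0.066 ]), array([0.4836, 0.1995, 0.066 ])]
rack front edge [0.4592 0.3186 0.15  ] [0.5831 0.1291 0.15  ] [0.4371 0.3632 0.165 ] [0.5805 0.1235 0.165 ]
boxtop front [ 0.578  -0.1249  0.165 ] [ 0.5788 -0.3318  0.165 ] [ 0.5219 -0.1084  0.165 ]
mug,spoon,garlic [ 0.6413 -0.007   0.04  ] [0.6516 0.0014 0.04  ] [0.5281 0.0133 0.    ] [0.5219 0.0054 0.    ] [ 0.4402 -0.0728  0.    ] [0.511  0.3604 0.01  ]
```

Everything measured fits the given sizes: the drawer edge is 191 mm long at yaw +2.6°, the knob is at z 0.043, and the tray sides are about 100 mm. Estimates to act on:
- **Knob:** (0.548, -0.2115, 0.045).
- **Tray:** yaw about 35°, grip point about (0.497, 0.207, 0.062).

Next I work out the move to a pre-grasp at the knob.

```bash
cat >> h.py <<'E'
from scipy.spatial.transform import Rotation as Ro
def goal(p,lean,yaw,back=0.0):
    """shift (shares) and turn (shares) from now so that the grasp point (3mm ahead of TCP), drawn back, is at p"""
    s=state(); R0=Ro.from_euler('xyz',s["tool_rot"]); R1=Ro.from_euler('xyz',[np.pi,-np.radians(lean),np.radians(yaw)])
    z=R1.as_matrix()[:,2]; tcp=np.array(p)-z*(0.003+back)
    d=(tcp-s["tool_pos"])/0.1; w=(R1*R0.inv()).as_rotvec()/np.pi
    n=int(np.ceil(max(np.linalg.norm(w)/.046,np.linalg.norm(d)/.45)))
    print("t",s["time"],"shift",d.round(3),"turn",w.round(4),"rows>=",n,"per row",(d/n).round(3),(w/n).round(4),"toolz",z.round(3)); return d,w
E
python3 -c "
from h import *
goal((.548,-.2115,.045),40,2.65,.08)"
```

```text
t 0.1 shift [ 2.301  3.789 -1.434] turn [ 0.0509 -0.2177 -0.1143] rows>= 11 per row [ 0.209  0.344 -0.13 ] [ 0.0046 -0.0198 -0.0104] toolz [ 0.642  0.03  -0.766]
```

```bash
python3 -m creep '[[0.164,0.271,-0.102,0.0036,-0.0156,-0.0082,1],[0.164,0.271,-0.102,0.0036,-0.0156,-0.0082,1],[0.164,0.271,-0.102,0.0036,-0.0156,-0.0082,1],[0.164,0.271,-0.102,0.0036,-0.0156,-0.0082,1],[0.164,0.271,-0.102,0.0036,-0.0156,-0.0082,1],[0.164,0.271,-0.102,0.0036,-0.0156,-0.0082,1],[0.164,0.271,-0.102,0.0036,-0.0156,-0.0082,1]]'
python3 -m creep '[[0.164,0.271,-0.102,0.0036,-0.0156,-0.0082,1],[0.164,0.271,-0.102,0.0036,-0.0156,-0.0082,1],[0.164,0.271,-0.102,0.0036,-0.0156,-0.0082,1],[0.164,0.271,-0.102,0.0036,-0.0156,-0.0082,1],[0.164,0.271,-0.102,0.0036,-0.0156,-0.0082,1],[0.164,0.271,-0.102,0.0036,-0.0156,-0.0082,1],[0.164,0.271,-0.102,0.0036,-0.0156,-0.0082,1],[0,0,0,0,0,0,1]]'
python3 -c "
from h import *
goal((.548,-.2115,.045),40,2.65,.08)
print(state()['joints']); save('wrist','pics/w1.png'); print(proj('wrist',[(.548,-.2115,.045),(.497,.207,.062)]))"
```

```text
time: 0.8
tool_pos: [0.3799, -0.4025, 0.1812]
tool_rot: [3.105, -0.351, 0.243]
ft_force: [1.1, 0.2, 0.5]
finger_gap: 1.002
gripper_force: 0.0
time: 1.6
tool_pos: [0.4859, -0.2273, 0.1118]
tool_rot: [3.136, -0.673, 0.071]
ft_force: [0.6, 0.9, 0.0]
finger_gap: 1.001
gripper_force: 0.0
t 1.6 shift [ 0.088  0.133 -0.032] turn [ 0.0018 -0.008  -0.0069] rows>= 1 per row [ 0.088  0.133 -0.032] [ 0.0018 -0.008  -0.0069] toolz [ 0.642  0.03  -0.766]
[ 1.24970143  0.31605662 -0.72098878  2.32389777 -1.40788275  0.19604507
  0.46094901]
[[ 251.4070229   212.3303247 ]
 [-166.8674147   226.90011869]]
```

View pics/w1.png

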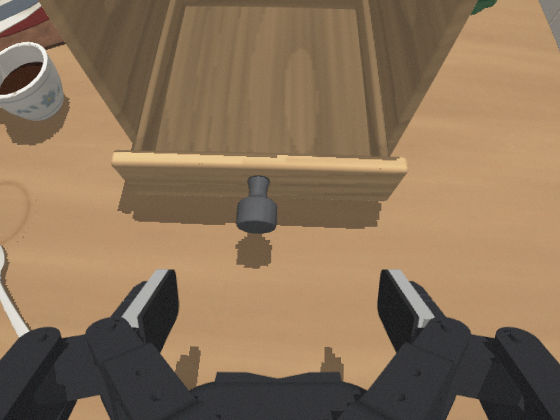

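The wrist picture shows the knob head at about (257,213), slightly right of the predicted (251,212). I take the remaining correction, then measure again with the arm settled.

```bash
python3 -m creep '[[0,0,0,0,0,0,1],[0,0,0,0,0,0,1]]' >/dev/null
python3 -c "
from h import *
c=cam('wrist'); im=get_image('wrist').astype(int)
m=((im.max(2)<95)&(im.max(2)-im.min(2)<30)).astype(np.uint8); m[:150]=0;m[245:]=0;m[:,:150]=0;m[:,380:]=0
n,l,st,ce=cv2.connectedComponentsWithStats(m); i=1+st[1:,4].argmax(); print(st[i],ce[i])
x,y,w,h,_=st[i]; rows=np.where((l==i).sum(1)>25)[0]; uv=(np.mean(np.where((l==i)[rows])[1]),rows.mean()); print(rows[[0,-1]],uv,onz('wrist',uv,.048,c), proj('wrist',[.548,-.2115,.045],c))
d=goal((.544,-.2115,.045),40,2.65,.0)"
```

```text
[ 221  175   41   58 1131] [241.78603006 209.91423519]
[220 230] (np.float64(241.31386861313868), np.float64(225.0)) [ 0.53866832 -0.21146542  0.048     ] [[243.17498531 212.897415  ]]
t 1.9 shift [ 0.562  0.239 -0.66 ] turn [ 0.0052 -0.0083 -0.0042] rows>= 2 per row [ 0.281  0.119 -0.33 ] [ 0.0026 -0.0041 -0.0021] toolz [ 0.642  0.03  -0.766]
```

```bash
python3 -m creep '[[0,0,0,0,0,0,1],[0,0,0,0,0,0,1],[0,0,0,0,0,0,1]]'
python3 -c "
from h import *
goal((.544,-.2115,.045),40,2.65,.05);print(state()['qvel'].round(3),state()['joints'].round(3))"
```

```text
time: 2.2
tool_pos: [0.4862, -0.233, 0.113]
tool_rot: [3.125, -0.672, 0.073]
ft_force: [-0.3, 1.3, 0.6]
finger_gap: 1.0
gripper_force: 0.0
t 2.2 shift [ 0.238  0.199 -0.274] turn [ 0.0046 -0.0082 -0.0052] rows>= 1 per row [ 0.238  0.199 -0.274] [ 0.0046 -0.0082 -0.0052] toolz [ 0.642  0.03  -0.766]
[ 0.009  0.006 -0.015  0.004 -0.002 -0.001  0.002] [ 1.24   0.312 -0.705  2.32  -1.407  0.196  0.461]
```

```bash
python3 -m creep '[[0.12,0.1,-0.137,0.0023,-0.0041,-0.0026,1],[0.12,0.1,-0.137,0.0023,-0.0041,-0.0026,1],[0,0,0,0,0,0,1],[0,0,0,0,0,0,1]]'
python3 -c "
from h import *
goal((.544,-.2115,.045),40,2.65,0)"
```

```text
time: 2.6
tool_pos: [0.5091, -0.2205, 0.0966]
tool_rot: [-3.127, -0.682, 0.046]
ft_force: [0.2, -0.2, -0.1]
finger_gap: 1.001
gripper_force: 0.0
t 2.6 shift [ 0.329  0.089 -0.493] turn [-0.0033 -0.0053 -0.0029] rows>= 2 per row [ 0.165  0.045 -0.246] [-0.0016 -0.0026 -0.0014] toolz [ 0.642  0.03  -0.766]
```

```bash
python3 -m creep '[[0.08,0.03,-0.12,-0.0008,-0.0013,-0.0007,1],[0.08,0.03,-0.12,-0.0008,-0.0013,-0.0007,1],[0.08,0.03,-0.12,-0.0008,-0.0013,-0.0007,1],[0.08,0,-0.12,-0.0008,-0.0013,-0.0007,1],[0,0,0,0,0,0,1],[0,0,0,0,0,0,1]]'
python3 -c "
from h import *
goal((.544,-.2115,.045),40,2.65,0);print(state()['joints'].round(3))"
```

```text
time: 3.2
tool_pos: [0.5427, -0.2261, 0.0722]
tool_rot: [-3.111, -0.664, 0.05]
ft_force: [-1.0, 0.2, -0.2]
finger_gap: 0.996
gripper_force: 0.0
t 3.2 shift [-0.006  0.145 -0.249] turn [-0.0072 -0.0114 -0.0073] rows>= 1 per row [-0.006  0.145 -0.249] [-0.0072 -0.0114 -0.0073] toolz [ 0.642  0.03  -0.766]
[ 1.204  0.524 -0.77   2.216 -1.569  0.055  0.648]
```

The arm is stuck at its joint limits: q5 is at -1.57 and q6 at 0.05, so the wrist is on the wrong branch. I fit a small kinematic model from the recorded poses to choose a better one.

```bash
cat > kin.py <<'E'
import numpy as np
from scipy.spatial.transform import Rotation as Ro
from scipy.optimize import least_squares
S=[([1.053,.383,.044,1.598,-.018,1.161,-.05],[.265,-.594,.253],[-3.139,0,.42]),
([1.2497,.31606,-.72099,2.3239,-1.40788,.19605,.46095],[.4859,-.2273,.1118],[3.136,-.673,.071]),
([1.24,.312,-.705,2.32,-1.407,.196,.461],[.4862,-.233,.113],[3.125,-.672,.073]),
([1.204,.524,-.77,2.216,-1.569,.055,.648],[.5427,-.2261,.0722],[-3.111,-.664,.05])]
def fk(q,p):
    h,a0,L1,a1,L2,a2,Lt,c,e=p
    rz=lambda t:Ro.from_euler('z',t); ry=lambda t:Ro.from_euler('y',t)
    R=rz(q[0]+c); x=np.array([0,0,h])+R.apply([a0,0,0]); R=R*ry(q[1])*rz(q[2])
    x=x+R.apply([a1,0,L1]); R=R*ry(q[3])*rz(q[4]); x=x+R.apply([-a1,0,L2]); R=R*ry(q[5]); x=x+R.apply([a2,0,Lt]); R=R*rz(q[6]+e)
    return x,R
def res(p,w=.3):
    o=[]
    for q,x,r in S:
        X,R=fk(q,p); o+=list(X-x)+list(w*(R.inv()*Ro.from_euler('xyz',r)).as_rotvec())
    return np.array(o+list(.003*np.array([p[1],p[3],p[5]])))
best=min((least_squares(res,[.3,0,.4,0,.4,0,.2,-2.2,e]) for e in(0,1.57,3.14,-1.57)),key=lambda s:s.cost)
P=best.x
LO=np.array([-2.61,-.41,-1.48,0,-1.57,.05,-2.85]);HI=np.array([2.61,2.15,1.57,2.5,4.71,1.97,2.85])
def ik(x,rpy,q0,n=60,seed=0):
    T=Ro.from_euler('xyz',rpy); f=lambda q:np.r_[(fk(q,P)[0]-x),.3*(fk(q,P)[1].inv()*T).as_rotvec(),1e-4*(q-q0)]
    rng=np.random.default_rng(seed); out=[]
    for i in range(n):
        s=least_squares(f,np.clip(q0,LO+.01,HI-.01) if i==0 else rng.uniform(LO,HI),bounds=(LO,HI))
        if np.linalg.norm(s.fun[:6])<.002: out.append(s.x)
    return out
if __name__=="__main__":
    print(P.round(4),best.cost,np.abs(best.fun).max()); print(best.fun[:24].reshape(4,6).round(4))
E
python3 kin.py
```

```text
[-0.3295  0.4201  0.2598  0.0469  0.0614  0.014  -0.3311 -1.945   2.6056] 0.21775294117050822 0.2992973069532346
[[ 1.291e-01  1.134e-01 -9.500e-03  8.000e-04 -2.000e-04 -2.034e-01]
 [ 2.050e-02  1.630e-02  1.600e-03  1.682e-01  2.957e-01  6.690e-02]
 [ 1.420e-02  2.020e-02  1.200e-03  1.661e-01  2.924e-01  6.900e-02]
 [-2.760e-02 -3.630e-02  6.700e-03  1.702e-01  2.993e-01  6.750e-02]]
```

```bash
cat > sg.py <<'E'
import itertools,numpy as np
from kin import S
from scipy.spatial.transform import Rotation as Ro
from scipy.optimize import least_squares
def run(sg,base):
    def f(p):
        o=[]
        for q,x,r in S:
            a=np.array(q)*sg; a[0]+=p[0];a[6]+=p[1]
            R=Ro.from_euler('ZYZYZYZ',a+[0,0,0,0,0,base,0]); o+=list((R.inv()*Ro.from_euler('xyz',r)).as_rotvec())
        return o
    return min((least_squares(f,[c,e]) for c in(-2,0,2) for e in(-1.5,.5,2.5)),key=lambda s:s.cost)
out=[]
for sg in itertools.product((1,-1),repeat=7):
    if sg[1]==-1: continue
    for base in(0,np.pi,np.pi/2,-np.pi/2):
        s=run(np.array(sg),base); out.append((s.cost,sg,base,s.x))
out.sort(key=lambda t:t[0])
for o in out[:5]:print(o)
E
python3 sg.py
```

```text
Traceback (most recent call last):
  File "sg.py", line 17, in <module>
    s=run(np.array(sg),base); out.append((s.cost,sg,base,s.x))
  File "sg.py", line 12, in run
    return min((least_squares(f,[c,e]) for c in(-2,0,2) for e in(-1.5,.5,2.5)),key=lambda s:s.cost)
  File "sg.py", line 12, in <genexpr>
    return min((least_squares(f,[c,e]) for c in(-2,0,2) for e in(-1.5,.5,2.5)),key=lambda s:s.cost)
                ~~~~~~~~~~~~~^^^^^^^^^
  File "sg.py", line 10, in f
    R=Ro.from_euler('ZYZYZYZ',a+[0,0,0,0,0,base,0]); o+=list((R.inv()*Ro.from_euler('xyz',r)).as_rotvec())
  File "scipy/spatial/transform/_rotation.pyx", line 1413, in scipy.spatial.transform._rotation.Rotation.from_euler
ValueError: Expected axis specification to be a non-empty string of upto 3 characters, got ZYZYZYZ
```

```bash
python3 - <<'E'
s=open('sg.py').read().replace("R=Ro.from_euler('ZYZYZYZ',a+[0,0,0,0,0,base,0])","a[5]+=base;R=Ro.from_euler('ZYZ',a[:3])*Ro.from_euler('YZY',a[3:6])*Ro.from_euler('z',a[6])").replace("for c in(-2,0,2) for e in(-1.5,.5,2.5)","for c in(-2,0,2) for e in(0,2.)")
open('sg.py','w').write(s)
E
timeout 400 python3 sg.py
```

```text
(np.float64(3.6834888280575966e-06), (-1, 1, -1, 1, -1, 1, -1), 0, array([-7.97183173e-04,  1.56996520e+00]))
(np.float64(0.04860507802593326), (1, 1, -1, 1, -1, 1, -1), 0, array([3.86821014, 1.52123775]))
(np.float64(0.04868066366831887), (-1, 1, 1, 1, 1, 1, 1), 0, array([-3.63362493, -1.6106758 ]))
(np.float64(0.18429958231509036), (1, 1, 1, 1, 1, 1, 1), 0, array([-6.04780594, -1.65941639]))
(np.float64(0.2921077604367952), (1, 1, -1, 1, -1, 1, 1), 0, array([-2.57023982,  0.63123716]))
```

The orientation model now fits exactly, with the roll signs negative. I fit the link lengths and list joint solutions for the key poses.

```bash
python3 - <<'E'
s=open('kin.py').read().replace("    h,a0","    q=np.array(q)*[-1,1,-1,1,-1,1,-1]\n    h,a0").replace("[.3,0,.4,0,.4,0,.2,-2.2,e]","[.3,0,.4,0,.4,0,.2,0,1.57]").replace(" for e in(0,1.57,3.14,-1.57)"," for e in(0,)")
open('kin.py','w').write(s)
E
python3 kin.py
cat > plan.py <<'E'
from kin import *
q0=np.array(S[-1][0])
def tgt(p,lean,yaw,back=0):
    rpy=[np.pi,-np.radians(lean),np.radians(yaw)]; z=Ro.from_euler('xyz',rpy).as_matrix()[:,2]
    return np.array(p)-z*(.003+back),rpy
if __name__=="__main__":
  for nm,p,l,y in(("knob",(.545,-.2115,.045),40,2.65),("knobout",(.375,-.2195,.045),40,2.65),("tray",(.497,.207,.062),40,35),("trayout",(.40,.14,.12),40,35),("place",(.435,-.215,.1),40,2.65)):
    for fl in(0,180):
        x,r=tgt(p,l,y+fl) if not fl else (tgt(p,l,y)[0],(Ro.from_euler('xyz',tgt(p,l,y)[1])*Ro.from_euler('z',np.pi)).as_euler('xyz'))
        o=ik(x,r,q0,14); print(nm,fl,len(o))
        for k in o[:5]:print("   ",k.round(2),"margin",np.minimum(k-LO,HI-k).min().round(2))
E
timeout 500 python3 plan.py
```

```text
[ 0.2905 -0.0234  0.4997 -0.0045  0.5105 -0.0248  0.2944 -0.05    1.5287] 0.00017100759276186554 0.009209890121260233
[[ 0.0072  0.0034  0.0008  0.0008 -0.     -0.0024]
 [ 0.0019  0.0006 -0.0006  0.0092  0.0003  0.001 ]
 [ 0.0013  0.0008 -0.0006  0.0092  0.0004  0.0007]
 [-0.003  -0.0012  0.0004  0.0091 -0.0001  0.0008]]
knob 0 6
    [ 1.71  1.25 -1.35  2.27  1.92  0.59 -2.33] margin 0.13
    [ 1.37  0.71 -0.91  2.21  2.67  0.08  2.85] margin 0.0
    [ 1.71  1.25 -1.35  2.27  1.92  0.59 -2.33] margin 0.13
    [ 1.37  0.71 -0.91  2.21  2.67  0.08  2.85] margin 0.0
    [ 1.37  0.71 -0.91  2.21  2.67  0.08  2.85] margin 0.0
knob 180 5
    [ 1.62  1.02 -1.21  2.25  1.95  0.37  0.64] margin 0.25
    [ 1.62  1.02 -1.21  2.25  1.95  0.37  0.64] margin 0.25
    [ 1.62  1.02 -1.21  2.25  1.95  0.37  0.64] margin 0.25
    [ 1.62  1.02 -1.21  2.25  1.95  0.37  0.64] margin 0.25
    [ 1.62  1.02 -1.21  2.25  1.95  0.37  0.64] margin 0.25
knobout 0 6
    [ 2.02  0.78 -1.14  2.5   2.24  0.05 -2.62] margin 0.0
    [ 1.36  0.36 -0.56  2.5   4.48  0.38  1.09] margin 0.0
    [ 2.02  0.78 -1.14  2.5   
[... 957 characters left out ...]
0.95  1.05 -1.35  2.4   2.11  0.61  0.32] margin 0.1
trayout 0 0
trayout 180 0
place 0 11
    [ 1.37  0.26 -0.72  2.43 -1.56  0.31  0.66] margin 0.01
    [ 1.94  0.65 -1.26  2.46  1.23  0.05 -1.84] margin 0.0
    [ 0.97  0.21 -0.33  2.42  4.67  0.39  0.66] margin 0.04
    [ 1.37  0.26 -0.72  2.43 -1.56  0.31  0.66] margin 0.01
    [ 1.37  0.26 -0.72  2.43 -1.56  0.31  0.66] margin 0.01
place 180 11
    [ 1.94  0.65 -1.26  2.46  1.23  0.05  1.3 ] margin 0.0
    [ 1.36  0.26 -0.72  2.43 -1.56  0.31 -2.48] margin 0.01
    [ 1.36  0.26 -0.72  2.43 -1.56  0.31 -2.48] margin 0.01
    [ 1.36  0.26 -0.72  2.43 -1.56  0.31 -2.48] margin 0.01
    [ 1.    0.21 -0.35  2.42  4.68  0.39 -2.48] margin 0.03
```

```bash
cat > plan2.py <<'E'
from plan import *
import sys
mid=np.array([1,.5,-.4,1.8,0,.6,0.]); 
for nm,p,l,y in(("knob",(.545,-.2115,.045),20,2.65),("knobout",(.385,-.219,.045),20,2.65),("tray",(.497,.207,.062),20,35),("trayout",(.41,.147,.09),20,35),("place",(.44,-.215,.12),20,2.65)):
    x,r=tgt(p,l,y); o=[]
    for s in range(3): o+=ik(x,r,np.array([1-s*.5,.5,-.4+s*.4,1.8,-.5+s*.5,.6,0.5-s*.5]),10,s)
    o.sort(key=lambda k:-np.minimum(k-LO,HI-k).min()); print(nm,len(o)); L=[]
    for k in o:
        if all(np.abs(k-j).max()>.3 for j in L): L.append(k)
    for k in L[:5]:print("   ",k.round(2),"margin",np.minimum(k-LO,HI-k).min().round(2))
E
timeout 500 python3 plan2.py
```

```text
knob 20
    [ 0.37  0.44  0.01  2.1  -0.53  0.33 -0.65] margin 0.28
    [-0.76  1.33  1.52  2.12  4.55  1.37 -0.11] margin 0.05
knobout 21
    [ 0.5   0.27  0.08  2.38 -0.84  0.32 -0.16] margin 0.12
    [-0.73  1.    1.48  2.41  4.68  1.16  0.21] margin 0.03
tray 19
    [-0.37  0.34 -0.04  2.22 -0.3   0.25 -1.08] margin 0.2
    [-1.64  1.22  1.54  2.23  4.63  1.23 -0.3 ] margin 0.03
trayout 16
    [-0.27  0.12 -0.06  2.42 -0.37  0.28 -0.94] margin 0.08
    [ 0.24  0.13 -0.55  2.43 -0.2   0.27 -1.07] margin 0.07
place 16
    [ 0.5   0.16  0.    2.27 -0.45  0.46 -0.63] margin 0.23
    [ 0.2   0.16  0.31  2.27 -0.55  0.48 -0.57] margin 0.23
```

At 20° lean every pose is reachable with good margins. I back off and set the lean to 20°.

```bash
python3 -m creep '[[-0.3,0.03,0.3,0,0,0,1],[-0.1,0.03,0.2,0,0.02,0,1],[0,0.03,0.1,0,0.03,0,1],[0,0.03,0,0,0.03,0,1],[0,0,0,0,0.03,0,1],[0,0,0,0,0,0,1],[0,0,0,0,0,0,1]]'
python3 -c "
from h import *
goal((.546,-.2115,.045),20,2.65,.08);print(state()['joints'].round(3))"
```

```text
time: 3.9
tool_pos: [0.5125, -0.2129, 0.1152]
tool_rot: [-3.082, -0.467, 0.05]
ft_force: [1.0, -0.2, -0.7]
finger_gap: 1.002
gripper_force: 0.0
t 3.9 shift [0.052 0.001 0.078] turn [-0.0192  0.0366 -0.0089] rows>= 1 per row [0.052 0.001 0.078] [-0.0192  0.0366 -0.0089] toolz [ 0.342  0.016 -0.94 ]
[ 0.599  0.26  -0.141  2.194 -0.684  0.389 -0.438]
```

Joints are now in a healthy posture. I finish the alignment.

```bash
python3 -m creep '[[0.026,0,0.04,-0.0096,0.018,-0.0045,1],[0.026,0,0.04,-0.0096,0.018,-0.0045,1],[0,0,0,0,0,0,1],[0,0,0,0,0,0,1]]'
python3 -c "
from h import *
goal((.546,-.2115,.045),20,2.65,0)
print(state()['joints'].round(3))
c=cam('wrist');im=get_image('wrist').astype(int);cv2.imwrite('pics/w2.png',im[:,:,::-1])
uv=proj('wrist',[(.548,-.2115,.045)],c);print(uv)
m=((im.max(2)<95)&(im.max(2)-im.min(2)<30)).astype(np.uint8)
u,v=uv[0].astype(int);n,l,st,ce=cv2.connectedComponentsWithStats(m);k=[i for i in range(1,n) if 200<st[i,4]<6000 and np.hypot(*(ce[i]-uv[0]))<60]
for i in k: print(st[i],ce[i],onz('wrist',ce[i],.05,c))"
```

```text
time: 4.3
tool_pos: [0.5165, -0.2135, 0.122]
tool_rot: [-3.139, -0.349, 0.043]
ft_force: [-0.8, -0.2, 0.6]
finger_gap: 1.004
gripper_force: 0.0
t 4.3 shift [ 0.285  0.02  -0.742] turn [-0.0007  0.0001  0.0007] rows>= 2 per row [ 0.143  0.01  -0.371] [-0.0003  0.      0.0004] toolz [ 0.342  0.016 -0.94 ]
[ 0.371  0.249  0.03   2.145 -0.361  0.456 -0.826]
[[275.99477468 224.31003373]]
[253 184  42  59 987] [273.21073961 215.45694022] [ 0.55321224 -0.20960775  0.05      ][ WARN:0@0.665] global loadsave.cpp:1063 imwrite_ Unsupported depth image for selected encoder is fallbacked to CV_8U.
```

```bash
python3 -m creep '[[0.056,0.006,-0.148,0,0,0,1],[0.056,0.006,-0.148,0,0,0,1],[0.056,0.006,-0.148,0,0,0,1],[0.056,0.006,-0.148,0,0,0,1],[0.056,0.006,-0.148,0,0,0,1],[0,0,0,0,0,0,1],[0,0,0,0,0,0,1]]'
python3 -c "
from h import *
goal((.546,-.211,.045),20,2.65,0)"
```

```text
time: 5.05
tool_pos: [0.5436, -0.2118, 0.0478]
tool_rot: [-3.14, -0.347, 0.04]
ft_force: [-0.6, 0.6, 0.1]
finger_gap: 1.003
gripper_force: 0.0
t 5.05 shift [ 0.014  0.007 -0.   ] turn [-0.0005 -0.0006  0.0017] rows>= 1 per row [ 0.014  0.007 -0.   ] [-0.0005 -0.0006  0.0017] toolz [ 0.342  0.016 -0.94 ]
```

Close on the knob.

```bash
python3 -m creep '[[0.01,0.007,0,0,0,0,0],[0,0,0,0,0,0,0],[0,0,0,0,0,0,0],[0,0,0,0,0,0,0],[0,0,0,0,0,0,0],[0,0,0,0,0,0,0]]'; python3 -c "
from h import *
print(state()['joints'].round(3));save('wrist','pics/w3.png')"
```

```text
time: 5.65
tool_pos: [0.5471, -0.2099, 0.0495]
tool_rot: [-3.141, -0.35, 0.044]
ft_force: [-2.2, 1.1, 5.5]
finger_gap: 0.281
gripper_force: 58.6
[ 0.389  0.423 -0.025  2.109 -0.425  0.313 -0.773]
```

View pics/w3.png

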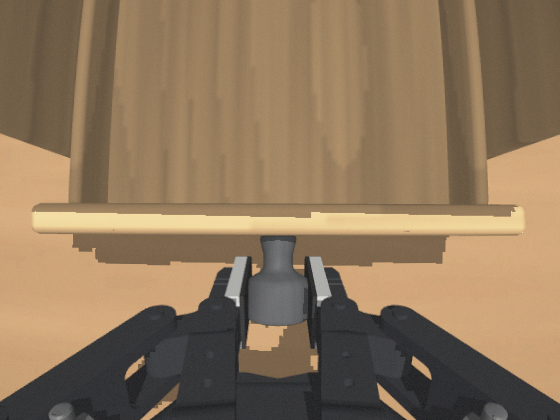

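The picture shows the knob at (278,295) held squarely between both pads. Now the pull.

```bash
python3 -m creep '[[-0.06,-0.003,0,0,0,0,0],[-0.12,-0.0055,0,0,0,0,0],[-0.12,-0.0055,0,0,0,0,0],[-0.12,-0.0055,0,0,0,0,0],[-0.12,-0.0055,0,0,0,0,0],[-0.12,-0.0055,0,0,0,0,0],[-0.12,-0.0055,0,0,0,0,0]]';python3 -m creep '[[-0.12,-0.0055,0,0,0,0,0],[-0.12,-0.0055,0,0,0,0,0],[-0.12,-0.0055,0,0,0,0,0],[-0.12,-0.0055,0,0,0,0,0],[-0.12,-0.0055,0,0,0,0,0],[-0.12,-0.0055,0,0,0,0,0],[-0.12,-0.0055,0,0,0,0,0],[-0.06,-0.003,0,0,0,0,0]]'
python3 -m creep '[[0,0,0,0,0,0,0],[0,0,0,0,0,0,0]]'; python3 -c "
from h import *
print(state()['joints'].round(3))"
```

```text
time: 6.4
tool_pos: [0.468, -0.2131, 0.0495]
tool_rot: [-3.141, -0.35, 0.044]
ft_force: [1.9, 4.1, 5.9]
finger_gap: 0.281
gripper_force: 60.7
time: 7.2
tool_pos: [0.3875, -0.2165, 0.0512]
tool_rot: [3.137, -0.361, 0.052]
ft_force: [50.2, 5.2, -46.3]
finger_gap: 0.273
gripper_force: 61.6
time: 7.4
tool_pos: [0.3873, -0.2165, 0.0512]
tool_rot: [3.138, -0.359, 0.053]
ft_force: [31.9, 4.8, -25.1]
finger_gap: 0.274
gripper_force: 64.1
[ 0.786  0.244 -0.247  2.4   -0.605  0.248 -0.394]
```

```bash
python3 -m creep '[[0.02,0,0,0,0,0,0],[0,0,0,0,0,0,0]]'; python3 -c "
from h import *
a=save('wrist','pics/w4.png');b=save('scene','pics/s4.png');
cv2.imwrite('pics/c4.png',cv2.resize(np.hstack([a,b])[:,:,::-1],(800,300)))"
```

```text
time: 7.6
tool_pos: [0.3873, -0.2165, 0.0511]
tool_rot: [3.139, -0.357, 0.052]
ft_force: [22.7, 6.7, -12.2]
finger_gap: 0.272
gripper_force: 65.6
```

View pics/c4.png

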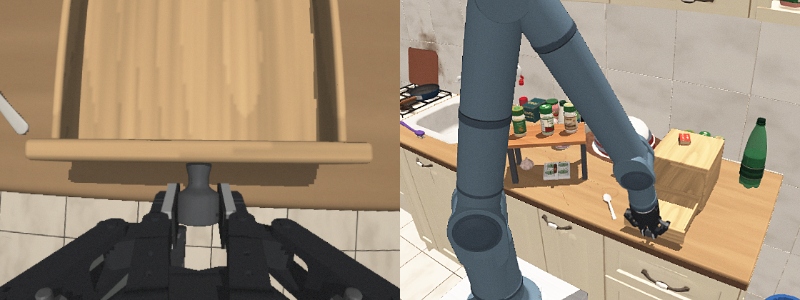

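The drawer is well out by about 160 mm and the knob is still held. I release it and draw back along the tool.

```bash
python3 -m creep '[[0,0,0,0,0,0,1],[0,0,0,0,0,0,1],[0,0,0,0,0,0,1],[0,0,0,0,0,0,1]]'; python3 -m creep '[[-0.05,0,0.15,0,0,0,1],[-0.05,0,0.3,0,0,0,1],[0,0,0.4,0,0,0,1],[0,0,0.4,0,0,0,1],[0,0,0.4,0,0,0,1],[0,0,0,0,0,0,1],[0,0,0,0,0,0,1]]'
python3 -c "
from h import *
goal((.497,.207,.062),20,35,.1);print(state()['joints'].round(3));a=save('wrist','pics/w5.png');b=save('scene','pics/s5.png');cv2.imwrite('pics/c5.png',np.hstack([cv2.resize(a,(400,300)),cv2.resize(b[200:320,330:490],(400,300))])[:,:,::-1])
b=save('top','pics/t5.png')"
```

```text
time: 8.1
tool_pos: [0.3785, -0.2182, 0.0481]
tool_rot: [-3.141, -0.347, 0.041]
ft_force: [-0.4, -0.2, -0.4]
finger_gap: 0.933
gripper_force: 0.0
time: 8.8
tool_pos: [0.3702, -0.2186, 0.2145]
tool_rot: [3.14, -0.351, 0.043]
ft_force: [-0.3, 0.2, -0.8]
finger_gap: 1.0
gripper_force: 0.0
t 8.8 shift [ 0.98   4.054 -0.557] turn [0.0003 0.0006 0.181 ] rows>= 10 per row [ 0.098  0.405 -0.056] [0.     0.0001 0.0181] toolz [ 0.28   0.196 -0.94 ]
[ 0.72  -0.139 -0.134  2.317 -0.345  0.702 -0.708]
```

View pics/c5.png

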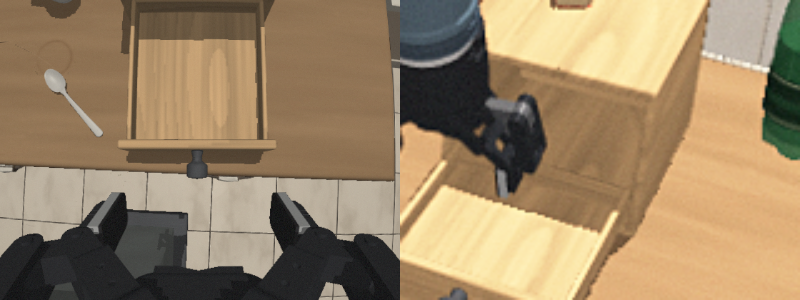

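The left view shows the drawer front's top from (165,203) to (386,203) in full wrist pixels, with the drawer clearly open. I locate it and, since the next move is clear, start towards the tray, keeping high.

```bash
python3 -c "
from h import *
c=cam('wrist');A=[onz('wrist',p,.062,c) for p in((165,198),(386,198),(165,208),(386,208),(275,203))]
print(np.round(A,4).tolist(), np.linalg.norm(A[0]-A[1]))
im=cv2.imread('pics/w5.png');col=im[150:260,230].astype(int).sum(1);print(col[::2].tolist())
B=[onz('wrist',p,.026,c) for p in((193,55),(360,55))];print(B)
"
python3 -m creep '[[0,0.2,0.1,0,0,0.012,1],[0.03,0.3,0.1,0,0,0.012,1],[0.05,0.3,0,0,0,0.012,1],[0.05,0.3,0,0,0,0.012,1],[0.05,0.3,0,0,0,0.012,1],[0.05,0.3,0,0,0,0.012,1],[0.05,0.3,0,0,0,0.012,1],[0.05,0.3,0,0,0,0.012,1]]'
python3 -m creep '[[0.05,0.3,0,0,0,0.012,1],[0.05,0.3,0,0,0,0.012,1],[0.05,0.3,0,0,0,0.012,1],[0.05,0.3,0,0,0,0.012,1],[0.05,0.3,0,0,0,0.012,1],[0,0,0,0,0,0.012,1],[0,0,0,0,0,0.01,1],[0,0,0,0,0,0,1]]'
python3 -c "
from h import *
goal((.497,.207,.062),20,35,.1);print(state()['joints'].round(3))"
```

```text
[[0.4188, -0.1202, 0.062], [0.4269, -0.3059, 0.062], [0.4104, -0.1207, 0.062], [0.4185, -0.3061, 0.062], [0.4186, -0.213, 0.062]] 0.18591975180547995
[455, 446, 448, 449, 445, 454, 453, 453, 458, 452, 448, 456, 454, 458, 460, 461, 450, 449, 464, 460, 460, 460, 463, 418, 468, 462, 459, 456, 391, 249, 194, 206, 204, 205, 206, 212, 215, 216, 213, 230, 358, 338, 354, 334, 294, 248, 249, 544, 543, 550, 548, 545, 548, 540, 543]
[array([ 0.5637165 , -0.12535695,  0.026     ]), array([ 0.57058323, -0.28929002,  0.026     ])]
time: 9.75
tool_pos: [0.4021, 0.0132, 0.2316]
tool_rot: [-3.139, -0.345, 0.345]
ft_force: [0.3, 0.3, 0.3]
finger_gap: 0.997
gripper_force: 0.0
time: 10.55
tool_pos: [0.4272, 0.1617, 0.2317]
tool_rot: [-3.138, -0.346, 0.601]
ft_force: [0.2, -0.3, 0.3]
finger_gap: 0.999
gripper_force: 0.0
t 10.55 shift [ 0.409  0.251 -0.729] turn [-0.0002 -0.0015  0.0027] rows>= 2 per row [ 0.204  0.126 -0.365] [-0.0001 -0.0007  0.0013] toolz [ 0.28   0.196 -0.94 ]
[ 0.397 -0.146 -0.735  2.252 -0.296  0.682 -1.117]
```

The drawer front sits at x≈0.411, so the drawer is about 162 mm out and its floor centre is near (0.518, -0.209). Now I look at the tray from close by.

```bash
python3 -c "
from h import *
c=cam('wrist');save('wrist','pics/w6.png')
Rz=Ro.from_euler('z',35,degrees=True);g=np.array([.56,.252,0])
for n,p in (('h-50',(-.05,0,.070)),('h-92',(-.092,0,.07)),('grip',(-.075,0,.07)),('c',(-.05,.05,.014)),('c2',(-.05,-.05,.014))): print(n,proj('wrist',Rz.apply(p)+g,c).round(1))"
```

```text
h-50 [[279.  135.1]]
h-92 [[279.4 182.4]]
grip [[279.3 163.1]]
c [[231.1 150.1]]
c2 [[326.9 149.3]]
```

View pics/w6.png

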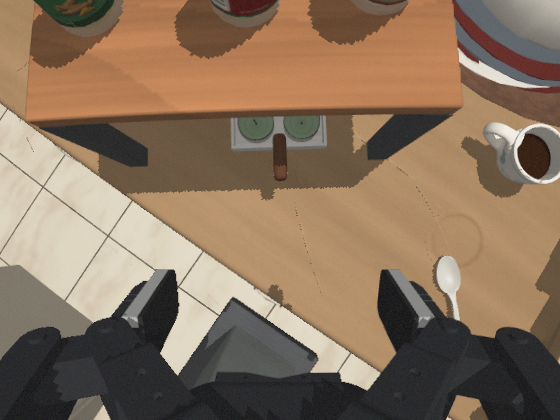

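The handle shows at (280,134) to (280,181) and the tray's front corners at (231,150) and (327,148), within 1–2 px of the prediction. I approach along the tool axis.

```bash
python3 -m creep '[[0.1,0.06,-0.18,0,0,0.0009,1],[0.1,0.06,-0.18,0,-0.0005,0.0009,1],[0.1,0.06,-0.18,0,-0.0005,0.0009,1],[0.1,0.06,-0.18,0,-0.0005,0,1],[0,0,0,0,0,0,1],[0,0,0,0,0,0,1]]' >/dev/null
python3 -c "
from h import *
goal((.497,.207,.062),20,35,0)"
```

```text
t 11.2 shift [ 0.287  0.205 -0.96 ] turn [-0.0001  0.0005 -0.    ] rows>= 3 per row [ 0.096  0.068 -0.32 ] [-0.      0.0002 -0.    ] toolz [ 0.28   0.196 -0.94 ]
```

```bash
python3 -m creep '[[0.05,0.035,-0.16,0,0,0,1],[0.05,0.035,-0.16,0,0,0,1],[0.05,0.035,-0.16,0,0,0,1],[0.05,0.035,-0.16,0,0,0,1],[0.045,0.033,-0.16,0,0,0,1],[0.042,0.032,-0.16,0,0,0,1],[0,0,0,0,0,0,1],[0,0,0,0,0,0,1]]'
python3 -c "
from h import *
goal((.497,.207,.062),20,35,0);print(state()['joints'].round(3))"
```

```text
time: 12.0
tool_pos: [0.4973, 0.2064, 0.0667]
tool_rot: [3.138, -0.353, 0.612]
ft_force: [-0.9, -0.1, -0.5]
finger_gap: 0.999
gripper_force: 0.0
t 12.0 shift [-0.012  0.001 -0.019] turn [0.0001 0.0018 0.    ] rows>= 1 per row [-0.012  0.001 -0.019] [0.0001 0.0018 0.    ] toolz [ 0.28   0.196 -0.94 ]
[ 0.062  0.364 -0.546  2.211  0.445  0.29  -1.788]
```

```bash
python3 -m creep '[[-0.01,0,-0.02,0,0,0,0],[0,0,0,0,0,0,0],[0,0,0,0,0,0,0],[0,0,0,0,0,0,0],[0,0,0,0,0,0,0],[0,0,0,0,0,0,0],[0,0,0,0,0,0,0]]'
python3 -c "
from h import *
goal((.497,.207,.062),20,35,0);save('wrist','pics/w7.png')"
```

```text
time: 12.7
tool_pos: [0.4965, 0.2067, 0.0641]
tool_rot: [3.139, -0.354, 0.612]
ft_force: [-0.7, -0.4, 3.1]
finger_gap: 0.133
gripper_force: 61.8
t 12.7 shift [-0.004 -0.003  0.007] turn [-0.0001  0.0017 -0.    ] rows>= 1 per row [-0.004 -0.003  0.007] [-0.0001  0.0017 -0.    ] toolz [ 0.28   0.196 -0.94 ]
```

View pics/w7.png

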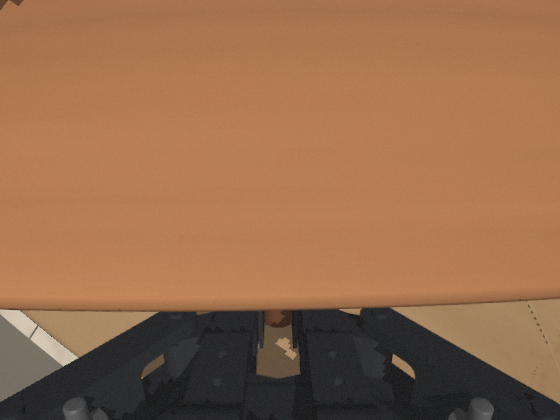

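The jaws hold the handle at (278,318), with the opening at 11 mm. I lift slowly, then withdraw along the tray's -x.

```bash
python3 -m creep '[[0,0,0.02,0,0,0,0],[0,0,0.03,0,0,0,0],[0,0,0.04,0,0,0,0],[0,0,0.04,0,0,0,0],[0,0,0.04,0,0,0,0],[0,0,0.03,0,0,0,0],[0,0,0.01,0,0,0,0],[0,0,0,0,0,0,0]]'
python3 -m creep '[[-0.02,-0.014,0.01,0,0,0,0],[-0.04,-0.028,0.01,0,0,0,0],[-0.06,-0.042,0.01,0,0,0,0],[-0.06,-0.042,0.01,0,0,0,0],[-0.06,-0.042,0.01,0,0,0,0],[-0.06,-0.042,0.01,0,0,0,0],[-0.06,-0.042,0.01,0,0,0,0],[-0.06,-0.042,0.01,0,0,0,0]]'
python3 -c "
from h import *
print(state()['joints'].round(3))"
```

```text
time: 13.55
tool_pos: [0.4963, 0.2065, 0.085]
tool_rot: [3.139, -0.353, 0.612]
ft_force: [-0.1, -1.4, -1.4]
finger_gap: 0.128
gripper_force: 61.1
time: 14.35
tool_pos: [0.4536, 0.1767, 0.0929]
tool_rot: [3.139, -0.353, 0.612]
ft_force: [0.4, 0.1, -1.5]
finger_gap: 0.13
gripper_force: 61.1
[ 0.254  0.241 -0.704  2.308  0.289  0.312 -1.628]
```

```bash
python3 -m creep '[[-0.06,-0.042,0.02,0,0,0,0],[-0.06,-0.042,0.02,0,0,0,0],[-0.06,-0.042,0.02,0,0,0,0],[-0.06,-0.042,0.02,0,0,0,0],[-0.06,-0.042,0.02,0,0,0,0],[-0.06,-0.042,0.02,0,0,0,0],[-0.05,-0.035,0.02,0,0,0,0],[-0.03,-0.02,0.01,0,0,0,0]]'
python3 -m creep '[[0,0,0,0,0,0,0],[0,0,0,0,0,0,0]]'
python3 -c "
from h import *
print(state()['joints'].round(3))
c=cam('wrist');save('wrist','pics/w8.png')"
```

```text
time: 15.15
tool_pos: [0.4095, 0.1459, 0.1078]
tool_rot: [3.138, -0.352, 0.612]
ft_force: [-1.0, -0.6, -2.2]
finger_gap: 0.128
gripper_force: 61.1
time: 15.35
tool_pos: [0.4104, 0.1464, 0.108]
tool_rot: [3.138, -0.353, 0.612]
ft_force: [-0.2, 0.3, -2.0]
finger_gap: 0.129
gripper_force: 61.1
[ 0.494  0.115 -0.885  2.4    0.029  0.324 -1.357]
```

View pics/w8.png

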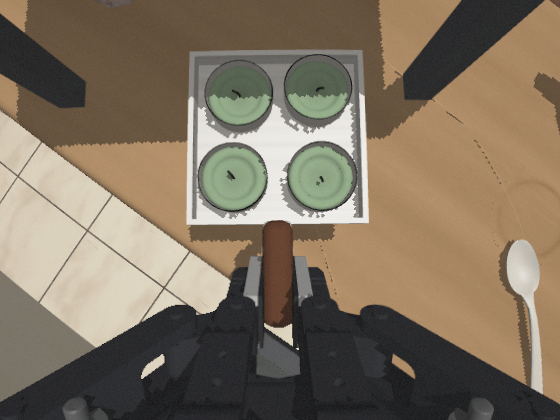

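The tray is out in front of the rack with all four tea lights seated, at (239,95), (318,90), (233,177) and (322,177). I lift it a little further and carry it across slowly while turning.

```bash
python3 -m creep '[[-0.02,-0.02,0.04,0,0,0,0],[-0.03,-0.03,0.08,0,0,0,0],[-0.03,-0.03,0.1,0,0,0,0],[-0.03,-0.03,0.1,0,0,0,0],[0,-0.04,0.1,0,0,-0.002,0],[0,-0.06,0.1,0,0,-0.004,0],[0.01,-0.09,0.1,0,0,-0.006,0],[0.01,-0.12,0.06,0,0,-0.0075,0]]'
python3 -m creep '[[0.02,-0.15,0.03,0,0,-0.0075,0],[0.02,-0.15,0,0,0,-0.0075,0],[0.02,-0.15,0,0,0,-0.0075,0],[0.02,-0.15,0,0,0,-0.0075,0],[0.02,-0.15,0,0,0,-0.0075,0],[0.02,-0.15,0,0,0,-0.0075,0],[0.02,-0.15,0,0,0,-0.0075,0],[0.02,-0.15,0,0,0,-0.0075,0]]'
python3 -c "
from h import *
goal((.438,-.2125,.18),20,2.65,0);print(state()['joints'].round(3))"
```

```text
time: 16.2
tool_pos: [0.4018, 0.1047, 0.1767]
tool_rot: [3.137, -0.354, 0.552]
ft_force: [-0.8, -1.0, -2.6]
finger_gap: 0.131
gripper_force: 61.1
time: 17.0
tool_pos: [0.4173, -0.0169, 0.1787]
tool_rot: [3.139, -0.353, 0.36]
ft_force: [-0.8, 0.2, -2.4]
finger_gap: 0.128
gripper_force: 61.1
t 17.0 shift [ 0.197 -1.956  0.041] turn [ 0.0006  0.0013 -0.0996] rows>= 5 per row [ 0.039 -0.391  0.008] [ 0.0001  0.0003 -0.0199] toolz [ 0.342  0.016 -0.94 ]
[ 0.777 -0.129 -0.689  2.377 -0.422  0.58  -0.81 ]
```

```bash
python3 -m creep '[[0.014,-0.15,0.005,0,0,-0.0075,0],[0.014,-0.15,0.005,0,0,-0.0075,0],[0.014,-0.15,0.005,0,0,-0.0075,0],[0.014,-0.15,0.005,0,0,-0.0075,0],[0.014,-0.15,0.005,0,0,-0.0075,0],[0.014,-0.15,0.005,0,0,-0.0075,0],[0.014,-0.15,0.005,0,0,-0.0075,0],[0.014,-0.15,0.005,0,0,-0.0075,0]]'
python3 -m creep '[[0.014,-0.15,0,0,0,-0.0075,0],[0.014,-0.15,0,0,0,-0.0075,0],[0.014,-0.13,0,0,0,-0.0075,0],[0.014,-0.1,0,0,0,-0.0060,0],[0.01,-0.06,0,0,0,-0.003,0],[0,-0.03,0,0,0,0,0],[0,0,0,0,0,0,0],[0,0,0,0,0,0,0]]'
python3 -c "
from h import *
goal((.438,-.2125,.18),20,2.65,0);print(state()['joints'].round(3))"
```

```text
time: 17.8
tool_pos: [0.4284, -0.1369, 0.1828]
tool_rot: [3.139, -0.353, 0.172]
ft_force: [0.2, 0.7, -2.2]
finger_gap: 0.131
gripper_force: 61.1
time: 18.6
tool_pos: [0.4348, -0.197, 0.1826]
tool_rot: [3.139, -0.352, 0.076]
ft_force: [1.0, -0.5, -1.9]
finger_gap: 0.13
gripper_force: 61.1
t 18.6 shift [ 0.021 -0.155  0.002] turn [ 0.0007  0.0011 -0.0091] rows>= 1 per row [ 0.021 -0.155  0.002] [ 0.0007  0.0011 -0.0091] toolz [ 0.342  0.016 -0.94 ]
[ 0.953  0.021 -0.505  2.251 -0.296  0.584 -0.821]
```

```bash
python3 -m creep '[[0.007,-0.05,0,0.0002,0.0003,-0.003,0],[0.007,-0.05,0,0.0002,0.0003,-0.003,0],[0.007,-0.05,0,0.0002,0.0003,-0.003,0],[0,0,0,0,0,0,0],[0,0,0,0,0,0,0],[0,0,0,0,0,0,0]]'
python3 -c "
from h import *
goal((.438,-.2125,.18),20,2.65,0);c=cam('wrist');save('wrist','pics/w9.png')
g=np.array(state()['tool_pos']);Rz=Ro.from_euler('z',2.65,degrees=True)
G=g+.003*Ro.from_euler('xyz',state()['tool_rot']).as_matrix()[:,2]
print('tray back corners',proj('wrist',[Rz.apply(v)+G for v in((.125,.05,-.048),(.125,-.05,-.048))],c).round(), 'panel inner top',proj('wrist',[(.423+.0046*s,-.213-.1*s,.062) for s in(-1,1)],c).round(),'drawer back/floor',proj('wrist',[Rz.apply((.095,.082*s,0))+[.518,-.209,.05] for s in(-1,1)],c).round())"
```

```text
time: 19.2
tool_pos: [0.4369, -0.2124, 0.1826]
tool_rot: [3.141, -0.35, 0.046]
ft_force: [1.1, -0.2, -2.3]
finger_gap: 0.127
gripper_force: 61.1
t 19.2 shift [ 0.    -0.001  0.002] turn [0.0001 0.0003 0.0002] rows>= 1 per row [ 0.    -0.001  0.002] [0.0001 0.0003 0.0002] toolz [ 0.342  0.016 -0.94 ]
tray back corners [[189.  59.]
 [364.  59.]] panel inner top [[144. 286.]
 [410. 286.]] drawer back/floor [[377.  50.]
 [178.  50.]]
```

View pics/w9.png

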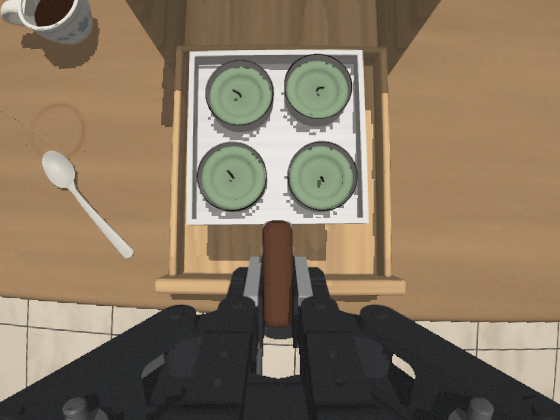

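The tray hangs over the drawer, laterally centred, with the drawer front's top at rows 277–293. I check that line numerically, then lower.

```bash
python3 -c "
from h import *
for p in((170,277),(395,277),(170,293),(395,293),(280,277)):print(onz('wrist',p,.062).round(4))"
python3 -m creep '[[0.02,0,-0.04,0,0,0,0],[0.03,0,-0.08,0,0,0,0],[0,0,-0.1,0,0,0,0],[0,0,-0.1,0,0,0,0],[0,0,-0.1,0,0,0,0],[0,0,-0.08,0,0,0,0],[0,0,-0.05,0,0,0,0],[0,0,0,0,0,0,0]]'
python3 -c "
from h import *
goal((.443,-.2123,.088),20,2.65,0)"
```

```text
[ 0.426  -0.1328  0.062 ]
[ 0.4338 -0.3013  0.062 ]
[ 0.4141 -0.1334  0.062 ]
[ 0.4219 -0.3018  0.062 ]
[ 0.4303 -0.2151  0.062 ]
time: 20.05
tool_pos: [0.4414, -0.2121, 0.1266]
tool_rot: [-3.141, -0.348, 0.045]
ft_force: [0.7, -0.5, -1.1]
finger_gap: 0.129
gripper_force: 61.1
t 20.05 shift [ 0.006 -0.003 -0.358] turn [-0.0003 -0.0002  0.0002] rows>= 1 per row [ 0.006 -0.003 -0.358] [-0.0003 -0.0002  0.0002] toolz [ 0.342  0.016 -0.94 ]
```

```bash
python3 -m creep '[[0,0,-0.05,0,0,0,0],[0,0,-0.06,0,0,0,0],[0,0,-0.06,0,0,0,0],[0,0,-0.06,0,0,0,0],[0,0,-0.04,0,0,0,0],[0,0,-0.02,0,0,0,0],[0,0,-0.02,0,0,0,0],[0,0,0,0,0,0,0]]';python3 -m creep '[[0,0,-0.02,0,0,0,0],[0,0,-0.015,0,0,0,0],[0,0,0,0,0,0,0]]'
```

```text
time: 20.85
tool_pos: [0.4419, -0.2125, 0.0965]
tool_rot: [3.141, -0.35, 0.046]
ft_force: [0.1, 0.3, -1.7]
finger_gap: 0.128
gripper_force: 61.1
time: 21.15
tool_pos: [0.4419, -0.2125, 0.0931]
tool_rot: [3.141, -0.35, 0.046]
ft_force: [0.3, 0.4, -2.9]
finger_gap: 0.127
gripper_force: 61.1
```

```bash
python3 -m creep '[[0,0,-0.02,0,0,0,0],[0,0,-0.01,0,0,0,0],[0,0,0,0,0,0,0],[0,0,0,0,0,0,0]]';python3 -m creep '[[0,0,-0.01,0,0,0,0],[0,0,0,0,0,0,0]]'
```

```text
time: 21.55
tool_pos: [0.4423, -0.2127, 0.0904]
tool_rot: [3.141, -0.351, 0.046]
ft_force: [-1.3, -0.5, -0.8]
finger_gap: 0.13
gripper_force: 61.4
time: 21.75
tool_pos: [0.4433, -0.2128, 0.0901]
tool_rot: [3.14, -0.352, 0.046]
ft_force: [0.3, 0.5, 2.8]
finger_gap: 0.13
gripper_force: 61.6
```

The tray has touched down at the expected height. I release and back out along the tool axis.

```bash
python3 -m creep '[[0,0,0,0,0,0,0.5],[0,0,0,0,0,0,0.6],[0,0,0,0,0,0,0.6],[0,0,0,0,0,0,0.6],[0,0,0,0,0,0,0.6]]';python3 -m creep '[[-0.03,0,0.1,0,0,0,0.6],[-0.05,0,0.15,0,0,0,0.6],[-0.07,0,0.2,0,0,0,0.6],[-0.07,0,0.2,0,0,0,0.6],[-0.07,0,0.2,0,0,0,0.6],[-0.1,0,0.2,0,0,0,0.6],[0,0,0,0,0,0,0.6],[0,0,0,0,0,0,0.6]]'
python3 -c "
from h import *
c=cam('wrist');save('wrist','pics/w10.png')
print(state()['joints'].round(3))
im=cv2.imread('pics/w10.png').astype(int)
g=((im[:,:,1]-im[:,:,2]>10)&(im[:,:,1]-im[:,:,0]>5)).astype(np.uint8)
n,l,st,ce=cv2.connectedComponentsWithStats(cv2.morphologyEx(g,cv2.MORPH_OPEN,np.ones((5,5))))
for i in range(1,n):
    if st[i,4]>150: print('light',st[i,4],onz('wrist',ce[i],.046,c).round(4))"
```

```text
time: 22.25
tool_pos: [0.4419, -0.2126, 0.0892]
tool_rot: [3.141, -0.35, 0.046]
ft_force: [-0.3, 0.9, -0.6]
finger_gap: 0.593
gripper_force: 0.0
time: 23.05
tool_pos: [0.4031, -0.2129, 0.1949]
tool_rot: [3.139, -0.351, 0.046]
ft_force: [-0.2, 0.1, -0.4]
finger_gap: 0.601
gripper_force: 0.0
[ 1.034 -0.044 -0.502  2.278 -0.356  0.633 -0.736]
light 1157 [ 0.5496 -0.2301  0.046 ]
light 1170 [ 0.544 -0.188  0.046]
light 1273 [ 0.4982 -0.1862  0.046 ]
light 1257 [ 0.5002 -0.2341  0.046 ]
```

View pics/w10.png

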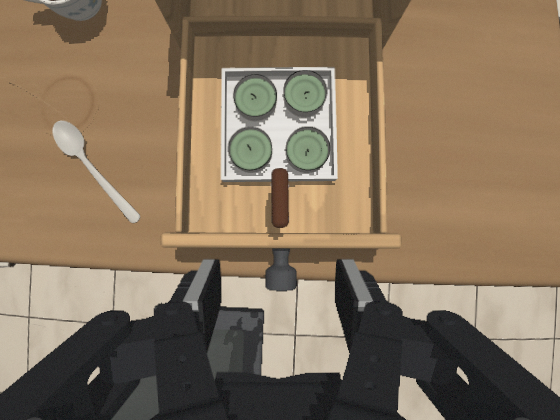

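The tray is lying flat, handle to the front, with all four lights inside. Next is to push the drawer home with closed fingers on the knob face, so I plan the approach in front of the knob and check the camera's clearance.

```bash
python3 -c "
from h import *
K,d,r,t=cam('wrist');o=-cv2.Rodrigues(r)[0].T@t;s=state();R=Ro.from_euler('xyz',s['tool_rot'])
print('cam in tool',R.inv().apply(o-s['tool_pos']).round(3))
print('knob',onz('wrist',(281,276),.05).round(4),'front edge',onz('wrist',(281,291),.05).round(4))
goal((.338,-.2205,.16),14,2.65,0);goal((.338,-.2205,.045),14,2.65,0)"
timeout 100 python3 - <<'E'
import sys;sys.path.insert(0,'.')
from plan import *
for p in((.338,-.2205,.16),(.338,-.2205,.045),(.36,-.2195,.045),(.528,-.212,.045)):
    x,r=tgt(p,14,2.65);o=ik(x,r,np.array([1.03,-.04,-.5,2.28,-.36,.63,-.74]),6)
    print(p,[(k.round(2).tolist()) for k in o[:2]])
E
```

```text
cam in tool [ 0.073  0.001 -0.12 ]
knob [ 0.3939 -0.2162  0.05  ] front edge [ 0.3818 -0.2168  0.05  ]
t 23.1 shift [-0.655 -0.081 -0.312] turn [-0.0013  0.0336  0.0002] rows>= 2 per row [-0.328 -0.041 -0.156] [-0.0006  0.0168  0.0001] toolz [ 0.242  0.011 -0.97 ]
t 23.1 shift [-0.655 -0.081 -1.462] turn [-0.0013  0.0336  0.0002] rows>= 4 per row [-0.164 -0.02  -0.365] [-0.0003  0.0084  0.    ] toolz [ 0.242  0.011 -0.97 ]
(0.338, -0.2205, 0.16) [[1.09, -0.06, -0.41, 2.36, -0.31, 0.69, -0.62], [1.09, -0.06, -0.42, 2.36, -0.31, 0.69, -0.62]]
(0.338, -0.2205, 0.045) [[1.05, 0.24, -0.4, 2.42, -0.23, 0.33, -0.65], [1.05, 0.24, -0.4, 2.42, -0.23, 0.33, -0.65]]
(0.36, -0.2195, 0.045) [[0.98, 0.26, -0.39, 2.39, -0.19, 0.33, -0.72], [0.98, 0.26, -0.39, 2.39, -0.19, 0.33, -0.72]]
(0.528, -0.212, 0.045) [[0.6, 0.45, -0.23, 2.08, -0.04, 0.41, -1.08], [0.6, 0.45, -0.23, 2.08, -0.04, 0.41, -1.08]]
```

```bash
python3 -m creep '[[-0.15,-0.02,-0.08,0,0.007,0,0],[-0.15,-0.02,-0.08,0,0.007,0,0],[-0.15,-0.02,-0.08,0,0.007,0,0],[-0.15,-0.02,-0.08,0,0.007,0,0],[-0.055,0,0,0,0.006,0,0],[0,0,0,0,0,0,0],[0,0,0,0,0,0,0]]'
python3 -c "
from h import *
goal((.338,-.2205,.045),14,2.65,0)"
```

```text
time: 23.8
tool_pos: [0.3382, -0.2208, 0.1627]
tool_rot: [-3.138, -0.244, 0.045]
ft_force: [-0.1, -0.5, -0.4]
finger_gap: -0.002
gripper_force: 0.0
t 23.8 shift [-0.009  0.003 -1.148] turn [-0.0011 -0.      0.0002] rows>= 3 per row [-0.003  0.001 -0.383] [-0.0004 -0.      0.0001] toolz [ 0.242  0.011 -0.97 ]
```

```bash
python3 -m creep '[[0,0,-0.2,0,0,0,0],[0,0,-0.25,0,0,0,0],[0,0,-0.25,0,0,0,0],[0,0,-0.25,0,0,0,0],[0,0,-0.2,0,0,0,0],[0,0,0,0,0,0,0],[0,0,0,0,0,0,0]]'
python3 -m creep '[[0.06,0.003,0,0,0,0,0],[0.1,0.005,0,0,0,0,0],[0.1,0.005,0,0,0,0,0],[0.1,0.005,0,0,0,0,0],[0.1,0.005,0,0,0,0,0],[0.1,0.005,0,0,0,0,0]]'
python3 -c "
from h import *
goal((.38,-.2185,.045),14,2.65,0);print(state()['joints'].round(3))"
```

```text
time: 24.5
tool_pos: [0.3383, -0.2206, 0.0476]
tool_rot: [-3.137, -0.244, 0.045]
ft_force: [-0.5, -0.4, 0.5]
finger_gap: -0.002
gripper_force: 0.0
time: 25.1
tool_pos: [0.3943, -0.2181, 0.0477]
tool_rot: [-3.138, -0.244, 0.044]
ft_force: [-1.7, -1.3, -0.1]
finger_gap: 0.002
gripper_force: 0.7
t 25.1 shift [-0.151 -0.004  0.002] turn [-0.0011 -0.0002  0.0004] rows>= 1 per row [-0.151 -0.004  0.002] [-0.0011 -0.0002  0.0004] toolz [ 0.242  0.011 -0.97 ]
[ 0.866  0.29  -0.389  2.32  -0.06   0.345 -0.969]
```

```bash
python3 -m creep '[[0.1,0.005,0,0,-0.005,0,0],[0.1,0.005,0,0,-0.005,0,0],[0.1,0.005,0,0,-0.005,0,0],[0.1,0.005,0,0,-0.005,0,0],[0.1,0.005,0,0,-0.005,0,0],[0.1,0.005,0,0,-0.005,0,0],[0.1,0.005,0,0,-0.005,0,0],[0.1,0.005,0,0,-0.005,0,0]]'
python3 -m creep '[[0.1,0.005,0,0,0,0,0],[0.1,0.005,0,0,0,0,0],[0.08,0.004,0,0,0,0,0],[0.05,0.002,0,0,0,0,0],[0.04,0.002,0,0,0,0,0],[0,0,0,0,0,0,0]]'
```

```text
time: 25.9
tool_pos: [0.4739, -0.2134, 0.0469]
tool_rot: [3.141, -0.369, 0.046]
ft_force: [-1.7, -1.6, -1.9]
finger_gap: 0.005
gripper_force: 1.1
time: 26.5
tool_pos: [0.5122, -0.2119, 0.048]
tool_rot: [3.139, -0.371, 0.047]
ft_force: [0.2, 0.3, 0.1]
finger_gap: 0.0
gripper_force: 0.0
```

```bash
python3 -m creep '[[0.04,0.002,0,0,0,0,0],[0.04,0.002,0,0,0,0,0],[0.03,0.002,0,0,0,0,0],[0.02,0,0,0,0,0,0],[0,0,0,0,0,0,0],[0,0,0,0,0,0,0]]'; python3 -m creep '[[0.03,0.002,0,0,0,0,0],[0.02,0,0,0,0,0,0],[0,0,0,0,0,0,0],[0,0,0,0,0,0,0]]'
```

```text
time: 27.1
tool_pos: [0.524, -0.2114, 0.0475]
tool_rot: [3.14, -0.37, 0.046]
ft_force: [-0.1, -0.9, 0.3]
finger_gap: -0.002
gripper_force: 0.1
time: 27.5
tool_pos: [0.5287, -0.2112, 0.0473]
tool_rot: [3.14, -0.369, 0.046]
ft_force: [-0.4, 0.4, -0.9]
finger_gap: -0.003
gripper_force: 0.3
```

```bash
python3 -m creep '[[0.03,0.001,0,0,0,0,0],[0.03,0.001,0,0,0,0,0],[0,0,0,0,0,0,0],[0,0,0,0,0,0,0]]'; python3 -m creep '[[0.02,0,0,0,0,0,0],[0.02,0,0,0,0,0,0],[0,0,0,0,0,0,0],[0,0,0,0,0,0,0]]'
```

```text
time: 27.9
tool_pos: [0.5351, -0.2109, 0.0474]
tool_rot: [3.14, -0.37, 0.047]
ft_force: [-0.2, 0.5, -0.7]
finger_gap: 0.001
gripper_force: 0.2
time: 28.3
tool_pos: [0.5389, -0.2109, 0.0474]
tool_rot: [3.14, -0.369, 0.046]
ft_force: [-0.4, -0.2, -0.4]
finger_gap: -0.003
gripper_force: 0.2
```

```bash
python3 -m creep '[[0.02,0,0,0,0,0,0],[0.02,0,0,0,0,0,0],[0,0,0,0,0,0,0],[0,0,0,0,0,0,0]]'; python3 -c "
from h import *
c=cam('wrist');a=save('wrist','pics/w11.png');b=save('scene','pics/s11.png');cv2.imwrite('pics/c11.png',np.hstack([cv2.resize(a,(400,300)),cv2.resize(b[200:320,330:490],(400,300))])[:,:,::-1])"
```

```text
time: 28.7
tool_pos: [0.5428, -0.2109, 0.0473]
tool_rot: [3.14, -0.369, 0.046]
ft_force: [-0.2, 0.1, -1.4]
finger_gap: 0.001
gripper_force: 0.3
```

View pics/c11.png

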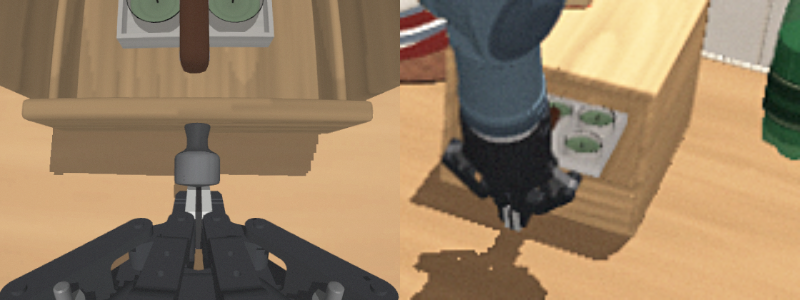

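The fingers sit against the knob face at (197,185) in the left half, and the drawer is nearly home with the tray inside. I keep pushing in small steps until the stop is felt.

```bash
python3 -c "
from h import *
print(onz('wrist',(276,138),.062).round(4),onz('wrist',(276,238),.05).round(4))"
python3 -m creep '[[0.02,0,0,0,0,0,0],[0.02,0,0,0,0,0,0],[0,0,0,0,0,0,0],[0,0,0,0,0,0,0]]'; python3 -m creep '[[0.02,0,0,0,0,0,0],[0.02,0,0,0,0,0,0],[0,0,0,0,0,0,0],[0,0,0,0,0,0,0]]'
```

```text
[ 0.6041 -0.2082  0.062 ] [ 0.5676 -0.2099  0.05  ]
time: 29.2
tool_pos: [0.5457, -0.2109, 0.0467]
tool_rot: [3.141, -0.367, 0.046]
ft_force: [-2.8, -1.3, 0.6]
finger_gap: 0.003
gripper_force: 1.4
time: 29.6
tool_pos: [0.5465, -0.2109, 0.0451]
tool_rot: [-3.141, -0.361, 0.045]
ft_force: [-8.1, 0.1, 0.7]
finger_gap: -0.004
gripper_force: 3.4
```

A firm stop at x≈0.546, with 8 N and no further motion. The drawer had started about 18 mm out, which also explains the stop felt at 180 mm when pulling. I back off.

```bash
python3 -m creep '[[-0.08,0,0,0,0,0,0],[-0.2,-0.01,0,0,0,0,0],[-0.3,-0.01,0.1,0,0,0,0],[-0.3,-0.01,0.2,0,0,0,0],[-0.2,-0.01,0.3,0,0,0,0],[0,0,0.2,0,0,0,0],[0,0,0,0,0,0,0],[0,0,0,0,0,0,0]]'
python3 -c "
from h import *
save('wrist','pics/w12.png')
s=state();print(s['ft_force'],s['tool_pos'])"
```

```text
time: 30.4
tool_pos: [0.444, -0.2158, 0.1286]
tool_rot: [3.137, -0.372, 0.047]
ft_force: [-0.3, 0.2, -0.3]
finger_gap: 0.002
gripper_force: 0.0
[-0.35912852  0.339153   -0.10650941] [ 0.44335306 -0.21506709  0.12750686]
```

View pics/w12.png

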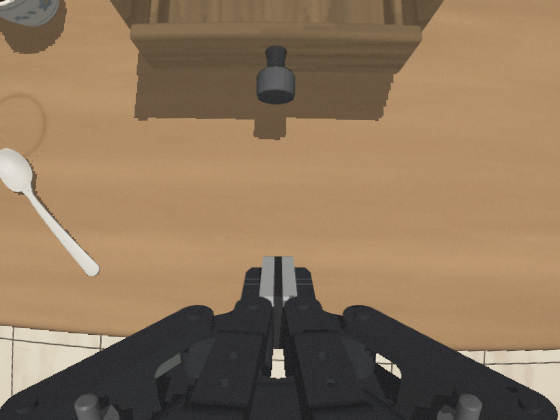

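The picture shows the drawer shut, the knob at (276,85), the spoon untouched and the gripper clear. I check the knob position by number and hand in.

```bash
python3 -c "
from h import *
print(onz('wrist',(276,84),.05).round(4)); print(close_job())"
```

```text
[ 0.5679 -0.209   0.05  ]
the job is handed in; nothing more can be done
None
```

The job is handed in: the tray was set flat in the drawer with its handle to the front and all four tea lights inside, and the drawer was pushed slowly home to its stop, but I viewed 14 pictures against the limit of 10 and no verdict came back.

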